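# Find the sharpener slot whose spring pad still grips, with a spacer blade

## Robot

A 6-joint arm with a two-finger parallel gripper is mounted at the origin on a cart in front of the work surface, level with it; the furniture and walls round the work are solid. World frame = base frame: x ahead of the robot, y to its left, z up, the work surface at z = 0. Lengths are in mm, angles in rad, forces in N, time in s.
With the tool pointing down it reaches from about 350 to 875 mm from the base axis. Payload 4.2 kg.
Tool frame: the origin (TCP) lies on the mounting face of the last link; the fingertips stand 173 mm ahead of it and the grasp point (between the pads) lies grip_point_offset ahead of it (grip_point_offset is the distance from the TCP to the grasp point, in mm); z points along the fingers, y is the line along which they close (so a half turn about z gives the same grasp; the last joint's range is limited). The gripper opens to 85 mm and grips with 20 to 120 N. Pads are 22 mm wide; open, the fingers measure 114 mm over their backs; the gripper's body (76 mm by 85 mm) begins 54 mm behind the grasp point. The pads swing forward as they close: fully open they stand 13 mm farther back than shut.
Start: joints at [-1.019, 0.385, 0.008, 0, -1.194, -0.259], TCP at [180.413, -598.374, 404.712] pointing down, gripper open.
Joint ranges: [-3.14, 3.14], [-1.21, 2.06], [-1.07, 1.41], [-3.16, 2.05], [-2.99, -0.16], [-3.1, 3.1]. Speed limits (rad/s): [2.79, 2.79, 3.14, 3.14, 3.14, 3.14].

## Interface

Orientations are given as a unit quaternion [x, y, z, w].
In Python, from bench import read_state, get_image, job_done, recognise, place_of, grip_point_offset gives the robot as it stands. The module is installed in compiled form; this text tells all that it offers.
- The arm moves only by the tool carry_out, never from a script. Its arguments are lists of equal length, an entry for each row: "slide": the shift along the tool's x, y, z in m, a list of three; "roll": the turn about the tool's z in degrees; "claw": the finger opening in m, from 0 to 0.0854. A call has 1 to 8 rows; each row is the pose to reach, as a shift and turn from the pose commanded when the call began, along the tool's axes at that moment; what a row does not reach only later rows make up. A row lasts 1/8 s, in which the tool goes at most 62.5 mm and 10.7 degrees, less where a joint would pass 70% of its speed; a pose out of reach is approached as far as the arm can. A call with a gripper value outside its range is refused whole. The fingers move at their own pace and stop on an object; the grip force is fixed at half the most. Time passes only in rows, so rows that repeat a pose let the fingers close. It gives the time, the measured TCP pose, the force, the opening and the grip force at its end, in the units of the state.
- read_state(): the state, without advancing time (a new reading comes with each control period).
- get_image(name): name is "side" or "top"; returns a dict with "img" (400x640x3 uint8, red, green, blue), "z_map" (400x640 float32, mm along the optical axis (not along the pixel's ray), 0 where there is no reading), "mtx" (3x3 intrinsics, pixels), "world_from_camera" (4x4, takes a point from camera to world coordinates). Camera axes: x right, y up, looking along -z (the intrinsics and any distortion apply to the point x, -y, -z); pixel columns grow to the right and rows downward; lengths in mm; the calibration is good to about 2 mm. A picture is of the moment at which its call begins.
- job_done(): hands the job in; it is judged then, once.
Trained networks look in a picture, given as the dict that the camera call returned (one of the last four; its "shot" number tells which), for a name from the list of things; names that differ only in an ending like _2 or _b are one class to them, and where a whole thing is asked for, a point or a joint stands for the part that bears it (a point fixed in the world has none). Each returns a list of dicts, best first, with "conf" (0 to 1); they miss things now and then, are a little off and sometimes report something else, mostly with a low value. They report only what shows in the picture. A call takes as long as a camera call. They do not tell look-alikes from the thing itself.
- recognise(picture, thing): "at" ([column, row] in pixels, amid what is visible of it).
- place_of(picture, thing): "at" ([column, row] in pixels: a listed point, or the origin of a listed thing).
The state is a dict: "clock": time; "joints": joint angles; "joint_vel": joint speeds; "joint_efforts": joint torques, N m; "position": TCP position; "ee_rot": TCP orientation; "contact_force": force on the tool from outside, world axes, zero at the start; "wrist_torque": the same for the moment, N m; "gripper_width": finger opening in mm; "grasp_force": force on a finger pad.
Only numpy, scipy, OpenCV 4.12 (cv2) and the standard library are available. Lean on these libraries where they do the work, as an engineer would, in place of code of your own. Each camera call takes 0.05 s, during which the arm holds its last target. There are 200 camera calls.

## Task

Check the knife sharpener's three slots: swing its lid up past its balance point so that it stays open by itself, then take the spacer blade from the wooden stand and feel, by sliding it into the slots without forcing it, which one grips it with a springy drag (in one of the others a seized pad stops it early, in the other a broken spring lets it slide freely). Leave the blade, let go, in the slot that grips, pushed in until its handle is close to the deck, with the lid still open and the mug, the tin and the salt shaker left where they were.

Things in the scene. Friction and masses are not known exactly. Their poses are not given: they have to be found in the camera images.
- console: Grey knife sharpener, fixed to the worktop: 117 mm deep (x), 160 wide (y), 58 high in front (its -x side), 114 at the back; origin under its centre. Its steel deck slopes down to the front by 0.45 rad, under a lid; three equal slots lie in it side by side, 50 mm apart in y, square to the deck. Slots sound, slack and seized are in any order; letters tell nothing of the place.
- lid (a joint): Flat aluminium lid, 130 x 160 x 5 mm, lying on the sharpener's sloping deck, hinged along its upper back edge. Value in rad: 0 closed, 2.02 upright (about the balance point), 2.5 the stop, leaning back. Short of the balance point it falls shut; beyond it it falls gently open and stays.
- lid_hinge (a point): Point on the lid's hinge line, in the middle of its width. The point's y axis is the hinge line, its x axis points from the lid's tab to the hinge (they turn with the lid).
- lid_tab (a point): Middle of the lid's black tab, 158 mm from the hinge line. The tab sticks out 40 mm from the lid's free edge in the lid's plane, 24 mm wide (along y: pinch it so) and 10 mm thick. Axes as lid_hinge; z leaves the lid's outer face. Closed, it is about 51 mm above the worktop, 26 mm in front of the console.
- pad_a: Steel pad inside one slot. Origin: middle of the slot's length, in the deck's plane. z points out of the slot (0.45 rad from vertical, leaning to the front), x up the slope along the slot, y across. Mouth 42 mm (x) by 13 mm: y -7.5 to +5.5 mm, so aim the blade's middle at y = -1 mm. The wall at +5.5 is fixed, the pad is opposite. The frame moves with the pad, up to 10 mm to -y: read it with no blade in.
- pad_b: The like pad of another slot. Each pad slopes in from y = -7.5 at 8 mm depth to +2.5 at 38 mm, then runs straight to 60 mm, leaving 3 mm for the 6 mm blade unless it gives way to -y. Slots are 70 mm deep. A sound pad gives with a spring of 4 to 5 N: from about 18 mm depth the blade drags, 3 to 20 N, both ways, and stays where let go.
- pad_c: The like pad of the remaining slot. Same sizes and axes. A slack pad (broken spring) gives with less than 0.5 N, so the blade slides freely to full depth; a seized pad hardly moves (20 N per mm) and stops the blade between 17 and 36 mm depth: the force climbs steeply there, do not push on. From outside all three look the same.
- gauge: Spacer blade, about 90 g: steel blade 22 (x) x 6 (y) x 66 mm with a dark wooden handle 26 (x) x 16 (y) x 80 mm. Origin: centre of the blade's tip; z towards the handle, which runs from z = 66 to 146 mm. At the start it stands handle up in the wooden stand. Pinch the handle across y, near z = 112 mm. In a slot the handle stops on the deck, at 66 mm depth.
- stand: Fixed wooden block 90 (x) x 70 (y) x 70 mm high, origin at the centre of its underside, with an upright slot in the middle in which the blade stands, its tip 10 mm above the worktop; slot 60 mm deep, about 3 mm wider than the blade.
- mug: White mug, 78 x 110 x 97 mm, bystander, origin under its centre.
- tin: Low round food tin, 86 mm across, 40 mm high, bystander, origin under its centre.
- shaker: Salt shaker, 44 mm across, 90 mm high, bystander, origin under its centre.
There are look-alikes about, which are no part of the job. There is more than one size of the gauge; the one meant has the size given above.

How it is judged:
By the outcome, as a careful person would: the job done as asked, in the order asked, and still so for the second after the job is handed in, with the robot touching nothing.
It also fails if it takes over 69 s, if anything falls off the work surface, if the arm or the gripper's body presses on something with over 40 N, if the wrist force passes 120 N, or if a joint passes its speed limit or range.

## Working session

There is one attempt and no reset: what is moved stays moved. The work goes in short steps, Python scripts to look and compute and a tool call to move; the robot and the scene stay as the last step left them, time stands still between calls to the robot, and variables do not carry over. Pictures are saved under pics/ and viewed, at most 10 in all, crops included, and the job is handed in when it is done.

Besides the shell and the picture viewer there is one more tool, called after "Request:" as name(argument=value, ...) on one line, values as JSON. carry_out: Moves the arm, as the interface text tells. Its arguments: {"type":"object","properties":{"slide":{"type":"array"},"roll":{"type":"array"},"claw":{"type":"array"}},"required":["slide","roll","claw"]}

```bash
mkdir -p pics
cat > h.py <<'E'
import numpy as np, cv2
from bench import *
from scipy.spatial.transform import Rotation as R
def pt(p,uv,z=None):
    u,v=uv; K=p["mtx"]; M=p["world_from_camera"]
    if z is None:
        a=p["z_map"][max(0,int(v)-2):int(v)+3,max(0,int(u)-2):int(u)+3]; a=a[a>0]
        d=np.median(a) if len(a) else np.nan
        c=np.array([(u-K[0,2])/K[0,0]*d,-(v-K[1,2])/K[1,1]*d,-d,1]); return (M@c)[:3]
    r=M[:3,:3]@np.array([(u-K[0,2])/K[0,0],-(v-K[1,2])/K[1,1],-1]); o=M[:3,3]
    return o+r*(z-o[2])/r[2]
def cloud(p):
    K=p["mtx"];M=p["world_from_camera"];d=p["z_map"];v,u=np.mgrid[:d.shape[0],:d.shape[1]]
    c=np.stack([(u-K[0,2])/K[0,0]*d,-(v-K[1,2])/K[1,1]*d,-d],-1)
    w=c@M[:3,:3].T+M[:3,3]; w[d<=0]=np.nan; return w
def proj(p,w):
    K=p["mtx"];M=np.linalg.inv(p["world_from_camera"]);c=M[:3,:3]@np.array(w)+M[:3,3]
    return K[0,0]*c[0]/-c[2]+K[0,2], K[1,1]*c[1]/c[2]+K[1,2]
def save(p,n,box=None,s=1):
    im=p["img"][:,:,::-1]
    if box: im=im[box[1]:box[3],box[0]:box[2]]
    cv2.imwrite("pics/"+n,cv2.resize(im,None,fx=s,fy=s,interpolation=cv2.INTER_CUBIC))
E
python3 - <<'E'
from h import *
np.set_printoptions(precision=1,suppress=True)
s=read_state(); print(s, grip_point_offset)
for n in ("side","top"):
    p=get_image(n); save(p,n+"0.png")
    print(n,p["mtx"],p["world_from_camera"])
    for t in ("console","lid_tab","lid_hinge","pad_a","gauge","stand","mug","tin","shaker"):
        print(t,[(np.array(r["at"]),round(r["conf"],2),pt(p,r["at"])) for r in place_of(p,t)][:4],"REC",[(np.array(r["at"]),round(r["conf"],2),pt(p,r["at"])) for r in recognise(p,t)][:4])
E
```

```text
{'clock': 0.0, 'joints': array([-1. ,  0.4,  0. , -0. , -1.2, -0.3]), 'joint_vel': array([-0., -0.,  0., -0.,  0.,  0.]), 'joint_efforts': array([  0. , -39.2,  18.8,   4.2,  -0. ,   0. ]), 'position': array([ 180.4, -598.2,  403.6]), 'ee_rot': array([-0.1,  1. ,  0. , -0. ]), 'contact_force': array([-0.5,  1.3,  0.5]), 'wrist_torque': array([ 0., -0.,  0.]), 'grasp_force': 0.0, 'gripper_width': 85.64330310929283} 154.70000000000002
side [[400.    0.  321.7]
 [  0.  400.  194.9]
 [  0.    0.    1. ]] [[ -1.    0.   -0.  527.5]
 [ -0.   -0.6   0.8 716.7]
 [  0.    0.8   0.6 692.1]
 [  0.    0.    0.    1. ]]
console [(array([302.8, 203.8]), 0.75, array([596.3, -75.9,  59.1])), (array([343.3, 260.6]), 0.51, array([495.1, 108.6,  51.3]))] REC [(array([299.2, 187.1]), 0.97, array([604.9, -84. , 105.4]))]
lid_tab [] REC [(array([301.9, 171.7]), 0.67, array([ 605.5, -179.4,   87.3]))]
lid_hinge [(array([299.3, 202.5]), 0.63, array([605.9, -83.9,  56.7])), (array([281.7, 173.5]), 0.62, array([ 653.2, -129.7,  113.7]))] REC [(array([301.7, 174.8]), 0.89, array([ 603.8, -151.6,   96.2]))]
pad
[... 2054 characters left out ...]
91, array([524.4, 181.5,  71.1]))] REC [(array([228.2, 219.1]), 0.82, array([523.6, 189.4,  71.7]))]
mug [(array([276.4, 226.3]), 0.57, array([503.2,  56. ,  29.6])), (array([332.9, 171.8]), 0.39, array([ 667.4, -113.3,   -0.7]))] REC [(array([271.2, 230.8]), 0.63, array([490.2,  71.4,  29.6])), (array([352.9, 189.4]), 0.57, array([ 601.3, -165.9,   92.5]))]
tin [(array([422.1, 247. ]), 0.63, array([ 437.1, -367.4,   36.9])), (array([230.9, 219.5]), 0.55, array([522.4, 181.7,  71.5]))] REC [(array([425.3, 245.9]), 0.92, array([ 440.1, -377. ,   36.1]))]
shaker [(array([424.3, 182.7]), 0.72, array([ 624.1, -378.3,   44.2]))] REC [(array([432.6, 179.3]), 0.76, array([ 627.5, -392.1,   87.3]))]
```

View pics/side0.png

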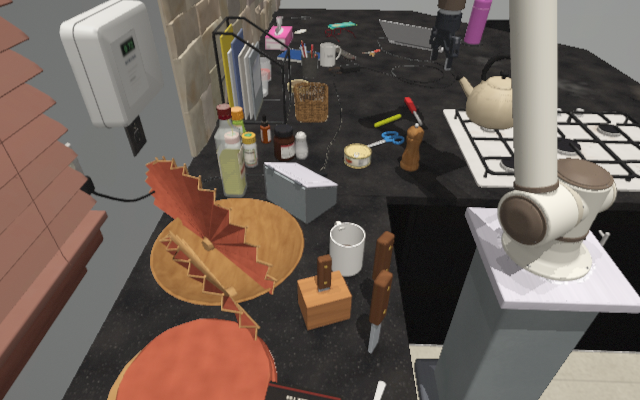

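View pics/top0.png

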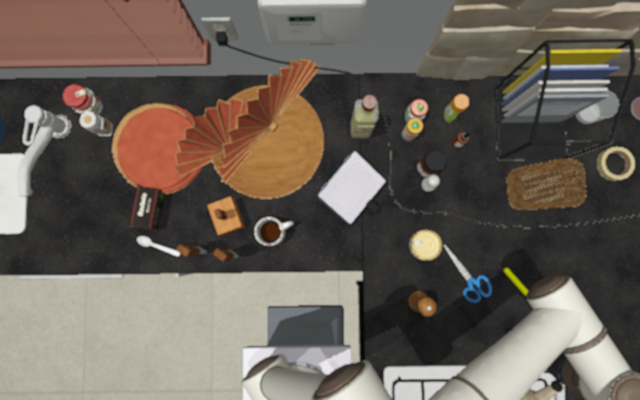

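Candidates for the gauge (side view): handle in the wooden stand (324,270), free-standing knives at (383,250) and (380,300). By the description it is the one in the stand, and its size still has to be checked. The sharpener with its lid is at side (300,187) and top (352,187). The mug, tin and shaker are at side (347,248), (357,157) and (301,145), with a wooden pepper mill at (412,148) as a look-alike of the shaker.

Run:
```python
from h import *
np.set_printoptions(precision=2,suppress=True)
s=get_image("side"); t=get_image("top")
a=cv2.resize(s["img"][140:340,250:400],(600,800)[0:2],interpolation=cv2.INTER_CUBIC)
a=cv2.resize(s["img"][150:340,255:400],None,fx=3,fy=3,interpolation=cv2.INTER_CUBIC)[:570]
b=cv2.resize(t["img"][145:240,300:395],None,fx=3.6,fy=3.6,interpolation=cv2.INTER_CUBIC)
c=cv2.resize(t["img"][190:270,170:265],None,fx=3.6,fy=2.8,interpolation=cv2.INTER_CUBIC)
r=np.vstack([b,c]); H=max(a.shape[0],r.shape[0])
f=lambda x:np.vstack([x,np.zeros((H-x.shape[0],x.shape[1],3),np.uint8)])
cv2.imwrite("pics/crop1.png",np.hstack([f(a),f(r)])[:600,:,::-1])
def lidfit(p,n):
    w=cloud(p); m=(abs(w[...,0]-603)<130)&(abs(w[...,1]+160)<130)&(w[...,2]>45)&(w[...,2]<135)&(p["img"].min(-1)>120)
    P=w[m]; 
    for k in range(4):
        c=P.mean(0); u,S,V=np.linalg.svd(P-c,full_matrices=False); nn=V[2]*np.sign(V[2][2]); d=(P-c)@nn; P=P[abs(d)<4]
    print(n,len(P),"c",c,"n",nn,"tilt",np.arccos(nn[2]),"az of front",np.degrees(np.arctan2(nn[1],nn[0])),"zr",P[:,2].min(),P[:,2].max())
    e=-np.cross(nn,[0,0,1]); 
    rect=cv2.minAreaRect(P[:,:2].astype(np.float32)); print(rect, cv2.boxPoints(rect))
for p,n in((s,"side"),(t,"top")): lidfit(p,n)
# handle and stand
for p,n in((s,"side"),(t,"top")):
    w=cloud(p)
    for nm,(x,y),r in(("stand",(525,185),60),("k1",(437,275),45),("k2",(425,190),45)):
        m=(abs(w[...,0]-x)<r)&(abs(w[...,1]-y)<r)
        h=m&(w[...,2]>90); P=w[h]; zt=P[:,2].max(); top=P[P[:,2]>zt-8]
        print(n,nm,"ztop",zt,"topc",np.median(top,0),cv2.minAreaRect(top[:,:2].astype(np.float32)))
        if nm=="stand":
            q=w[m&(abs(w[...,2]-70)<5)]; print(" stand top",cv2.minAreaRect(q[:,:2].astype(np.float32)),np.median(q[:,2]))
```

```text
side 834 c [ 606.9  -154.88   97.23] n [-0.28 -0.33  0.9 ] tilt 0.44467002900178 az of front -130.8328368623313 zr 63.73385260597047 126.19603781609362
((608.444580078125, -162.83978271484375), (123.49744415283203, 160.03184509277344), 50.197486877441406) [[ 507.44 -159.06]
 [ 630.39 -261.5 ]
 [ 709.45 -166.62]
 [ 586.5   -64.18]]
top 2133 c [ 605.76 -162.42   93.12] n [-0.28 -0.33  0.9 ] tilt 0.44833630364442784 az of front -130.17018212663348 zr 60.18248940677813 125.09945858349306
((606.1007690429688, -162.11398315429688), (121.88858795166016, 159.65383911132812), 49.305233001708984) [[ 505.84 -156.27]
 [ 626.89 -260.37]
 [ 706.36 -167.96]
 [ 585.31  -63.86]]
side stand ztop 158.28769321948005 topc [535.73 202.88 155.11] ((535.5109252929688, 201.52972412109375), (25.022104263305664, 17.381868362426758), 17.22100830078125)
 stand top ((535.7058715820312, 200.68994140625), (90.3892822265625, 72.94294738769531), 20.314659118652344) 70.09505183729334
side k1 ztop 199.90336049172043 topc [439.28 283.45 197.62] ((439.2995300292969, 280.630126953125), (34.35215377807617, 21.6709041595459), 61.795841217041016)
side k2 ztop 200.0826132834718 topc [426.12 188.87 197.45] ((425.53961181640625, 185.1959991455078), (34.45328903198242, 20.46209716796875), 54.29547119140625)
top stand ztop 160.02331752436885 topc [534.86 202.52 156.  ] ((533.4829711914062, 202.25521850585938), (24.343549728393555, 15.813956260681152), 15.017963409423828)
 stand top ((534.033203125, 202.941650390625), (90.06519317626953, 70.94365692138672), 20.150074005126953) 70.53047358261256
top k1 ztop 204.2155272685486 topc [437.79 281.83 199.03] ((437.3048400878906, 282.0361328125), (31.869163513183594, 20.089216232299805), 64.17552185058594)
top k2 ztop 204.05599193411535 topc [425.22 187.41 198.65] ((425.26123046875, 186.43955993652344), (34.48189163208008, 20.109539031982422), 52.77164840698242)
```

View pics/crop1.png

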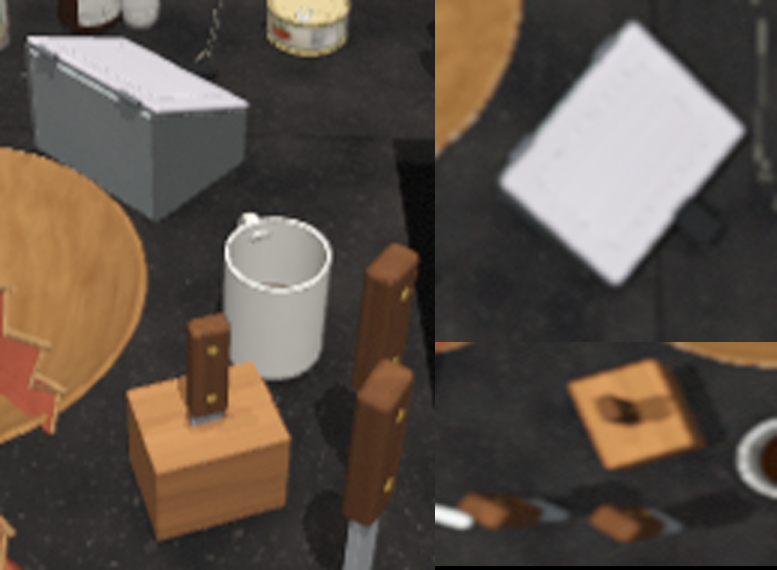

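The crop shows the lid's black tab at top pixel (373,207) and the hinge knuckles on the wall side. The handle in the stand measures 24 x 16 mm with its top at z = 156, which matches the gauge. The free-standing knives are 34 x 20 mm and stand 200 mm high, so they are the look-alikes.

```bash
cat >> h.py <<'E'
PSI=np.radians(49.7); CO=np.array([608.5,-161.,0])
def C(x,y,z): # console->world
    c,s=np.cos(PSI),np.sin(PSI); return CO+np.array([c*x-s*y,s*x+c*y,z])
def go(w,yaz=None,off=154.7):
    """slide [m] & roll [deg] bringing grasp point to w, tool y to azimuth yaz (deg, mod 180)"""
    s=read_state(); Q=R.from_quat(s["ee_rot"]).as_matrix()
    g=s["position"]+Q[:,2]*off
    sl=Q.T@(np.array(w)-g)/1000
    cur=np.degrees(np.arctan2(Q[1,1],Q[0,1])); r=None
    if yaz is not None: d=(yaz-cur+90)%180-90; r=-d   # tool z down
    print("grasp",g.round(1),"yaz",round(cur,1),"slide",sl.round(4),"roll",None if r is None else round(r,1),"q6",s["joints"][5].round(2),"axes x",Q[:,0].round(2),"z",Q[:,2].round(3))
E
python3 - <<'E'
from h import *
print(C(-84.5,0,51),C(57.8,0,119.7))
go(C(-85,0,130),139.7)
E
```

```text
[ 553.84626363 -225.44547386   51.        ] [ 645.88444926 -116.91777054  119.7       ]
grasp [ 180.4 -598.4  250. ] yaz 106.8 slide [-0.4648  0.249   0.12  ] roll -32.9 q6 -0.26 axes x [-0.96 -0.29 -0.  ] z [-0.  0. -1.]
```

Request:
carry_out(slide=[[-0.05, 0.027, 0.005], [-0.1, 0.054, 0.01], [-0.15, 0.08, 0.02], [-0.2, 0.107, 0.03], [-0.25, 0.134, 0.04], [-0.3, 0.161, 0.05], [-0.35, 0.188, 0.06], [-0.4, 0.214, 0.08]], roll=[-4, -8, -12, -16, -20, -24, -28, -32.9], claw=[0.085, 0.07, 0.06, 0.06, 0.06, 0.06, 0.06, 0.06])

```text
clock: 3.0
position: [503.1, -276.6, 325.5]
ee_rot: [-0.422, 0.907, -0.001, 0.001]
contact_force: [0.3, -0.3, 0.3]
gripper_width: 60.2
grasp_force: 0.0
```

Run:
```python
from h import *
s=read_state(); print(s["clock"],s["gripper_width"])
go(C(-86,0,130),139.7)
go(C(-86,0,51),139.7)
p=get_image("top"); print([(r["at"],r["conf"],pt(p,r["at"],51)) for r in place_of(p,"lid_tab")])
```

```text
3.0 60.23464743664068
grasp [ 503.5 -276.8  170.8] yaz 139.9 slide [-0.0702 -0.0053  0.0408] roll 0.2 q6 -0.48 axes x [-0.64 -0.76 -0.  ] z [ 0.003 -0.001 -1.   ]
grasp [ 503.5 -276.8  170.8] yaz 139.9 slide [-0.0701 -0.005   0.1198] roll 0.2 q6 -0.48 axes x [-0.64 -0.76 -0.  ] z [ 0.003 -0.001 -1.   ]
[([348.5, 193.4], 0.16, array([ 594.93047348, -155.97689462,   51.        ]))]
```

Request:
carry_out(slide=[[-0.035, -0.003, 0.02], [-0.07, -0.005, 0.04], [-0.07, -0.005, 0.08], [-0.07, -0.005, 0.118], [-0.07, -0.005, 0.118], [-0.07, -0.005, 0.118], [-0.07, -0.005, 0.118], [-0.07, -0.005, 0.118]], roll=[0, 0, 0, 0, 0, 0, 0, 0], claw=[0.06, 0.06, 0.06, 0.06, 0.015, 0.015, 0.015, 0.015])

```text
clock: 4.1
position: [551.8, -229.6, 209.4]
ee_rot: [-0.42, 0.908, -0.003, 0.002]
contact_force: [1.8, -6.4, -3.5]
gripper_width: 22.1
grasp_force: 60.5
```

Run:
```python
from h import *
go(C(-85,0,51),139.7)
a0=.45
for a in np.arange(0,2.35,.15):
    # tab pos rel to hinge at lid angle a ; tool x = +-console x
    f=lambda a:np.array([-158*np.cos(a0-a),-158*np.sin(a0-a)])
    print(round(a,2),((f(a)-f(0))/1000).round(3))
```

```text
grasp [ 552.8 -230.1   54.7] yaz 139.7 slide [-0.0037  0.0022  0.0037] roll -0.0 q6 -0.58 axes x [-0.65 -0.76 -0.  ] z [ 0.006 -0.003 -1.   ]
0.0 [0. 0.]
0.15 [-0.009  0.022]
0.3 [-0.014  0.045]
0.45 [-0.016  0.069]
0.6 [-0.014  0.092]
0.75 [-0.009  0.115]
0.9 [0.    0.137]
1.05 [0.012 0.158]
1.2 [0.027 0.176]
1.35 [0.044 0.192]
1.5 [0.064 0.206]
1.65 [0.085 0.216]
1.8 [0.108 0.223]
1.95 [0.131 0.226]
2.1 [0.155 0.226]
2.25 [0.178 0.223]
```

Request:
carry_out(slide=[[0.005, 0, -0.011], [0.009, 0, -0.022], [0.012, 0, -0.034], [0.014, 0, -0.045], [0.0155, 0, -0.057], [0.016, 0, -0.069]], roll=[0, 0, 0, 0, 0, 0], claw=[0.015, 0.015, 0.015, 0.015, 0.015, 0.015])

```text
clock: 4.85
position: [542.5, -240.1, 279.1]
ee_rot: [-0.42, 0.907, -0.003, 0.004]
contact_force: [7.2, 2.1, -3.7]
gripper_width: 22.8
grasp_force: 58.9
```

Request:
carry_out(slide=[[-0.002, 0, -0.023], [-0.007, 0, -0.046], [-0.016, 0, -0.068], [-0.028, 0, -0.089], [-0.043, 0, -0.107], [-0.06, 0, -0.123], [-0.08, 0, -0.137], [-0.101, 0, -0.147]], roll=[0, 0, 0, 0, 0, 0, 0, 0], claw=[0.015, 0.015, 0.015, 0.015, 0.015, 0.015, 0.015, 0.015])

```text
clock: 5.85
position: [606.8, -164.0, 425.0]
ee_rot: [-0.42, 0.908, -0.003, 0.003]
contact_force: [8.7, -7.1, -9.5]
gripper_width: 22.4
grasp_force: 59.2
```

Run:
```python
from h import *
p=get_image("side"); save(p,"lid1.png",(180,60,430,260),2.8)
```

```text
(no output)
```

View pics/lid1.png

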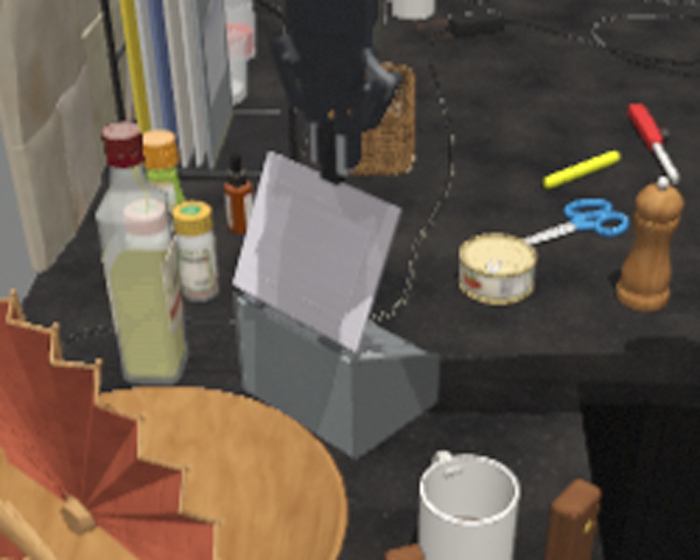

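The picture shows the lid about 1.6 rad open, held by the tab at crop (335,160), with nothing disturbed. I carry on over the balance point and release.

Request:
carry_out(slide=[[-0.023, 0, -0.007], [-0.046, 0, -0.01], [-0.07, 0, -0.01], [-0.09, 0, -0.007], [-0.09, 0, -0.007], [-0.09, 0, -0.007], [-0.09, 0, -0.007], [-0.09, 0, -0.007]], roll=[0, 0, 0, 0, 0, 0, 0, 0], claw=[0.015, 0.015, 0.015, 0.015, 0.015, 0.06, 0.06, 0.06])

```text
clock: 6.9
position: [663.6, -94.5, 430.5]
ee_rot: [-0.42, 0.908, -0.0, 0.0]
contact_force: [0.2, -0.2, 0.1]
gripper_width: 60.0
grasp_force: 0.0
```

Run:
```python
from h import *
go(C(40,0,300),139.7)
```

```text
grasp [663.7 -94.4 275.8] yaz 139.7 slide [ 0.0464 -0.001  -0.0243] roll -0.0 q6 -0.8 axes x [-0.65 -0.76 -0.  ] z [ 0.001  0.    -1.   ]
```

Request:
carry_out(slide=[[0, 0, -0.03], [0.0, 0, -0.06], [0.02, 0.03, -0.08], [0.05, 0.07, -0.08], [0.08, 0.12, -0.08], [0.11, 0.17, -0.08], [0.14, 0.2, -0.08]], roll=[0, 0, 4, 8, 12, 16, 20], claw=[0.06, 0.06, 0.06, 0.06, 0.06, 0.06, 0.06])

```text
clock: 7.78
position: [418.2, -71.7, 510.2]
ee_rot: [-0.256, 0.967, 0.0, 0.001]
contact_force: [-0.3, -0.0, 0.4]
gripper_width: 60.2
grasp_force: 0.0
```

Run:
```python
from h import *
np.set_printoptions(precision=1,suppress=True)
t=get_image("top");s=get_image("side")
a=cv2.resize(t["img"][140:250,290:400],None,fx=5,fy=5,interpolation=cv2.INTER_CUBIC)[:550]
cv2.imwrite("pics/deck.png",a[:,:,::-1])
DK=lambda x,y:C(x,y,86+ x*np.tan(.45))
w=cloud(t)
for n in ("pad_a",):
    for p in (t,s):
        for r in place_of(p,n):
            print(n,np.array(r["at"]),r["conf"],pt(p,r["at"]),pt(p,r["at"],86))
for y in(-50,0,50): print("exp",DK(0,y),proj(t,DK(0,y)),proj(s,DK(0,y)))
go((534.5,202.3,200),110)
```

```text
pad_a [363.6 172.7] 0.57 [ 650.7 -198.5   77.7] [ 649.4 -197.7   86. ]
pad_a [348.6 188.4] 0.48 [ 605.2 -154.4   85.2] [ 605.1 -154.3   86. ]
pad_a [283.4 174.7] 0.16 [ 648.3 -124.5  113.7] [ 654.1 -164.8   86. ]
exp [ 646.6 -193.3   86. ] (np.float64(362.08877526128236), np.float64(173.67681079206267)) (np.float64(287.2565825943519), np.float64(168.8695868116271))
exp [ 608.5 -161.    86. ] (np.float64(350.9446748804473), np.float64(187.1777798802137)) (np.float64(300.2861370788805), np.float64(175.93525649116782))
exp [ 570.4 -128.7   86. ] (np.float64(339.7489479249453), np.float64(200.74129406082494)) (np.float64(313.9804394010539), np.float64(183.3614057747169))
grasp [420.5 -71.8 356. ] yaz 119.7 slide [-0.2  0.2  0.2] roll 9.7 q6 -1.27 axes x [-0.9 -0.5 -0. ] z [ 0.  0. -1.]
```

View pics/deck.png

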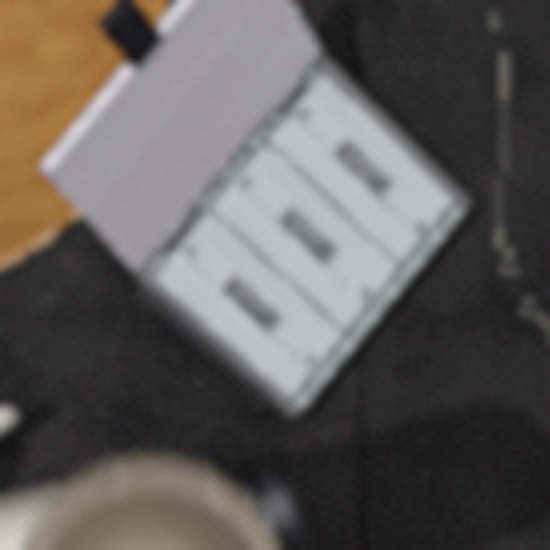

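The picture shows the lid standing open, leaning back, and the deck with three equal slots at crop (364,167), (308,235) and (251,303), which is top px (363,173), (352,187) and (340,201). Now I measure the slots and go for the gauge.

Run:
```python
from h import *
np.set_printoptions(precision=1,suppress=True)
t=get_image("top")
for p,n in((t,"top"),):
  for y in (-50,0,50):
    u,v=proj(p,C(0,y-1,86)); g=p["img"].min(-1).astype(float)
    u0,v0=int(round(u)),int(round(v)); b=g[v0-9:v0+10,u0-9:u0+10]
    w=np.clip(165-b,0,None); vv,uu=np.mgrid[-9:10,-9:10]; w[(uu**2+vv**2)>64]=0
    for k in range(3): 
        cu,cv=(w*uu).sum()/w.sum(),(w*vv).sum()/w.sum(); w2=w*((uu-cu)**2+(vv-cv)**2<49)
    cu,cv=(w2*uu).sum()/w2.sum(),(w2*vv).sum()/w2.sum()
    cov=np.cov(np.stack([uu.ravel(),vv.ravel()]),aweights=w2.ravel()); e,V=np.linalg.eigh(cov)
    q=(u0+cu,v0+cv); W=pt(p,q,86); d=W-C(0,0,86); c,s=np.cos(PSI),np.sin(PSI)
    print(n,y,q,"bg",np.median(b),"min",b.min(),"world",W,"console xy",c*d[0]+s*d[1],-s*d[0]+c*d[1],"dir",np.degrees(np.arctan2(V[1,1],V[0,1])))
# deck plane
w=cloud(t); d=w-CO; c,s=np.cos(PSI),np.sin(PSI); X=c*d[...,0]+s*d[...,1];Y=-s*d[...,0]+c*d[...,1]
m=(abs(X)<45)&(abs(Y)<70)&(t["img"].min(-1)>150); A=np.c_[X[m],Y[m],np.ones(m.sum())]; k=np.linalg.lstsq(A,w[...,2][m],rcond=None)[0]; print("deck z = ",k)
go((534.5,202.3,200),110)
```

```text
top -50 (np.float64(362.20335195530726), np.float64(173.3849162011173)) bg 182.0 min 36.0 world [ 647.5 -193.7   86. ] console xy 0.27648472564813886 -50.855771803185284 dir -135.88047862442133
top 0 (np.float64(351.31368186874306), np.float64(187.0372636262514)) bg 183.0 min 106.0 world [ 608.9 -162.1   86. ] console xy -0.5523257188110992 -0.9744582768059027 dir -136.97095045511085
top 50 (np.float64(339.9432336543335), np.float64(200.56664977192094)) bg 183.0 min 58.0 world [ 570.9 -129.2   86. ] console xy -0.1091763605948195 49.26764072223864 dir -137.1006963522044
deck z =  [ 0.5  0.  84.6]
grasp [421.2 -71.7 355.5] yaz 119.7 slide [-0.2  0.2  0.2] roll 9.7 q6 -1.27 axes x [-0.9 -0.5 -0. ] z [ 0.  0. -1.]
```

Request:
carry_out(slide=[[-0.03, 0.03, 0.02], [-0.06, 0.06, 0.05], [-0.09, 0.1, 0.08], [-0.12, 0.13, 0.11], [-0.15, 0.16, 0.13], [-0.18, 0.19, 0.14]], roll=[2, 4, 6, 8, 9.7, 9.7], claw=[0.06, 0.06, 0.06, 0.06, 0.06, 0.06])

```text
clock: 8.78
position: [484.4, 184.5, 367.3]
ee_rot: [-0.173, 0.985, -0.001, -0.002]
contact_force: [1.3, -0.8, -0.1]
gripper_width: 60.0
grasp_force: 0.0
```

Run:
```python
from h import *
go((534.5,202.2,180),110)
```

```text
grasp [484.  184.1 212.6] yaz 110.0 slide [-0.0538 -0.0002  0.0324] roll -0.0 q6 -1.9 axes x [-0.94 -0.34  0.  ] z [-0.003 -0.002 -1.   ]
```

Request:
carry_out(slide=[[-0.027, 0, 0.02], [-0.054, 0, 0.04], [-0.054, 0, 0.07], [-0.054, 0, 0.09], [-0.054, 0, 0.09], [-0.054, 0, 0.09], [-0.054, 0, 0.09], [-0.054, 0, 0.09]], roll=[0, 0, 0, 0, 0, 0, 0, 0], claw=[0.06, 0.06, 0.06, 0.06, 0.008, 0.008, 0.008, 0.008])

```text
clock: 9.78
position: [534.1, 201.0, 280.5]
ee_rot: [-0.173, 0.985, 0.0, 0.001]
contact_force: [0.2, 0.4, 1.1]
gripper_width: 15.6
grasp_force: 59.4
```

Run:
```python
from h import *
s=read_state(); print(s["wrist_torque"].round(2),s["joints"].round(2))
go((534.5,202.2,240),139.7)
```

```text
[ 0.07  0.01 -0.  ] [ 0.64  0.41 -0.29  0.   -0.86 -1.87]
grasp [534.4 201.1 125.8] yaz 110.0 slide [-0.0007  0.001  -0.1142] roll -29.7 q6 -1.87 axes x [-0.94 -0.34 -0.  ] z [ 0.001  0.001 -1.   ]
```

Request:
carry_out(slide=[[0, 0, -0.03], [0, 0, -0.07], [0, 0, -0.11], [0, 0, -0.135], [0, 0, -0.135]], roll=[0, 0, 0, -5, -10], claw=[0.008, 0.008, 0.008, 0.008, 0.008])

```text
clock: 10.4
position: [534.0, 200.8, 418.1]
ee_rot: [-0.26, 0.966, 0.001, 0.003]
contact_force: [0.1, -0.6, -1.5]
gripper_width: 15.1
grasp_force: 59.3
```

Run:
```python
from h import *
s=read_state(); print(s["contact_force"],s["gripper_width"])
p=get_image("side"); save(p,"grip.png",(240,140,440,300),3)
go(C(5.7,49.2,255),139.7)
```

```text
[ 0.1391798  -0.55615729 -1.46597878] 15.121239971992654
grasp [534.1 201.1 261.9] yaz 120.2 slide [ 0.1291 -0.302   0.0062] roll -19.5 q6 -1.69 axes x [-0.86 -0.5  -0.  ] z [ 0.003  0.002 -1.   ]
```

View pics/grip.png

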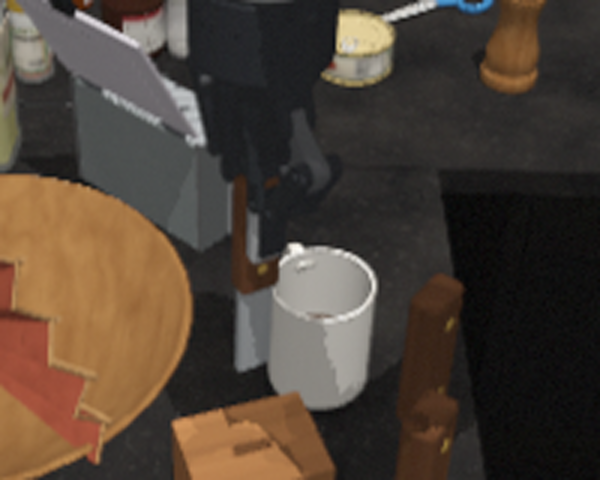

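The picture shows the blade held upright, with its tip at crop (245,370), clear of the stand and mug. Moving over the +y slot.

Request:
carry_out(slide=[[0.022, -0.05, 0.001], [0.043, -0.1, 0.002], [0.064, -0.15, 0.003], [0.086, -0.2, 0.004], [0.107, -0.25, 0.005], [0.129, -0.302, 0.006], [0.129, -0.302, 0.006]], roll=[-4, -8, -12, -16, -19.5, -19.5, -19.5], claw=[0.008, 0.008, 0.008, 0.008, 0.008, 0.008, 0.008])

```text
clock: 11.32
position: [572.8, -128.6, 408.0]
ee_rot: [-0.415, 0.91, 0.0, -0.001]
contact_force: [0.3, 0.6, -0.7]
gripper_width: 15.4
grasp_force: 59.4
```

Run:
```python
from h import *
np.set_printoptions(precision=1,suppress=True)
s=read_state(); print(s["contact_force"],s["wrist_torque"].round(2))
p=get_image("side"); save(p,"above.png",(250,100,370,200),5)
# blade tip check: steel pts below handle, near
w=cloud(p); d=w-CO; c,sn=np.cos(PSI),np.sin(PSI); X=c*d[...,0]+sn*d[...,1];Y=-sn*d[...,0]+c*d[...,1];Z=w[...,2]
m=(abs(X-5)<18)&(abs(Y-49)<20)&(Z>128)&(Z<200)
print("gauge pts",m.sum(),"X",np.percentile(X[m],[2,50,98]),"Y",np.percentile(Y[m],[2,50,98]),"Z",Z[m].min())
for a,b in((140,160),(160,180),(180,200)):
    q=m&(Z>a)&(Z<b); print(a,q.sum(),np.percentile(X[q],[2,50,98]),np.percentile(Y[q],[2,50,98])) if q.sum() else 0
go(C(5.7,49.2,206),139.7)
```

```text
[ 0.3  0.6 -0.7] [ 0.1 -0.  -0. ]
gauge pts 170 X [-7.8  5.9 14. ] Y [43.9 50.  52.2] Z 137.50226805374916
140 51 [-7.6  5.6 14.1] [44.2 50.1 52.3]
160 58 [-7.4  6.2 14. ] [43.8 49.7 52.2]
180 56 [-7.9  3.7 12.7] [44.3 50.1 52.1]
grasp [ 572.6 -126.9  253.4] yaz 139.2 slide [-0. -0.  0.] roll -0.5 q6 -0.77 axes x [-0.7 -0.8  0. ] z [-0.  0. -1.]
```

View pics/above.png

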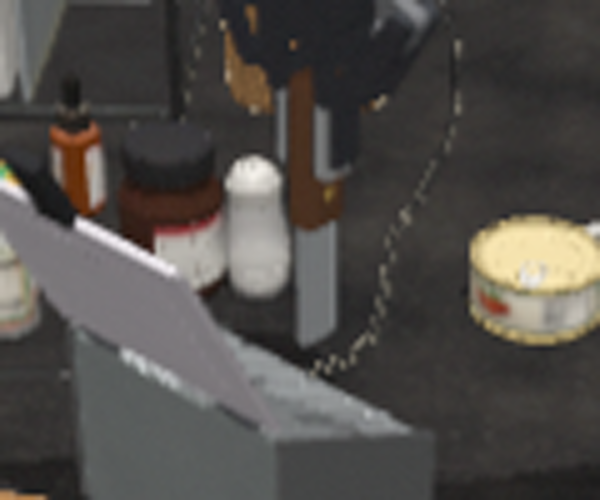

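```bash
cat >> h.py <<'E'
def st():
    np.set_printoptions(precision=2,suppress=True)
    s=read_state(); Q=R.from_quat(s["ee_rot"]).as_matrix(); g=s["position"]+Q[:,2]*154.7-CO
    c,sn=np.cos(PSI),np.sin(PSI); f=s["contact_force"]
    print("t %.2f"%s["clock"],"grasp console",np.array([c*g[0]+sn*g[1],-sn*g[0]+c*g[1],g[2]]),"F console",np.array([c*f[0]+sn*f[1],-sn*f[0]+c*f[1],f[2]]),"M",s["wrist_torque"],"w %.1f gf %.1f"%(s["gripper_width"],s["grasp_force"]),"tilt",Q[:,2])
E
python3 -c "
from h import *
st(); go(C(5.7,49.2,210),139.7)
print(read_state()['position'])"
```

```text
t 11.38 grasp console [  2.76  49.44 253.38] F console [ 0.33  0.93 -0.44] M [0.06 0.02 0.05] w 15.1 gf 59.4 tilt [-0.  0. -1.]
grasp [ 572.6 -126.9  253.4] yaz 139.2 slide [-0.   -0.    0.04] roll -0.5 q6 -0.77 axes x [-0.65 -0.76  0.  ] z [-0.  0. -1.]
[ 572.77 -126.96  408.08]
```

Request:
carry_out(slide=[[-0.003, 0, 0.02], [-0.003, 0, 0.04], [-0.003, 0, 0.05], [-0.003, 0, 0.056], [-0.003, 0, 0.056]], roll=[-0.5, -0.5, -0.5, -0.5, -0.5], claw=[0.008, 0.008, 0.008, 0.008, 0.008])

```text
clock: 12.0
position: [574.9, -122.4, 352.2]
ee_rot: [-0.423, 0.906, 0.0, -0.001]
contact_force: [0.3, -2.9, -2.3]
gripper_width: 15.2
grasp_force: 59.3
```

```bash
python3 -c "
from h import *
st()"
```

```text
t 12.00 grasp console [  7.49  50.67 197.53] F console [-2.01 -2.11 -2.28] M [-0.97  0.09 -0.  ] w 15.2 gf 59.3 tilt [-0. -0. -1.]
```

Request:
carry_out(slide=[[0.001, -0.001, 0.002], [0.001, -0.001, 0.004], [0.001, -0.001, 0.006], [0.001, -0.001, 0.006]], roll=[0, 0, 0, 0], claw=[0.008, 0.008, 0.008, 0.008])

```text
clock: 12.5
position: [575.2, -124.2, 346.4]
ee_rot: [-0.422, 0.906, 0.0, -0.0]
contact_force: [0.8, 0.4, -0.2]
gripper_width: 15.4
grasp_force: 59.4
```

```bash
python3 -c "
from h import *
st(); st()"
```

```text
t 12.50 grasp console [  6.59  49.24 191.69] F console [ 0.77 -0.35 -0.18] M [ 0.01 -0.06  0.04] w 15.4 gf 59.4 tilt [-0.  0. -1.]
t 12.50 grasp console [  6.59  49.24 191.69] F console [ 0.77 -0.35 -0.18] M [ 0.01 -0.06  0.04] w 15.4 gf 59.4 tilt [-0.  0. -1.]
```

Request:
carry_out(slide=[[0, 0, 0.002], [0, 0, 0.004], [0, 0, 0.006]], roll=[0, 0, 0], claw=[0.008, 0.008, 0.008])

```text
clock: 12.88
position: [575.2, -124.3, 340.5]
ee_rot: [-0.422, 0.906, 0.0, 0.0]
contact_force: [0.3, -0.7, -0.8]
gripper_width: 15.4
grasp_force: 59.4
```

```bash
python3 -c "
from h import *
st()"
```

```text
t 12.88 grasp console [  6.45  49.15 185.85] F console [-0.35 -0.66 -0.79] M [0.06 0.01 0.03] w 15.4 gf 59.4 tilt [ 0.  0. -1.]
```

Request:
carry_out(slide=[[0, 0, 0.002], [0, 0, 0.004], [0, 0, 0.006]], roll=[0, 0, 0], claw=[0.008, 0.008, 0.008])

```text
clock: 13.25
position: [575.2, -124.3, 334.6]
ee_rot: [-0.422, 0.906, 0.0, -0.0]
contact_force: [-0.8, 0.9, -0.1]
gripper_width: 15.1
grasp_force: 59.4
```

```bash
python3 -c "
from h import *
st()"
```

```text
t 13.25 grasp console [  6.42  49.14 179.87] F console [ 0.19  1.18 -0.06] M [-0.    0.01 -0.05] w 15.1 gf 59.4 tilt [-0.  0. -1.]
```

Request:
carry_out(slide=[[0, 0, 0.002], [0, 0, 0.004], [0, 0, 0.006], [0, 0, 0.008]], roll=[0, 0, 0, 0], claw=[0.008, 0.008, 0.008, 0.008])

```text
clock: 13.75
position: [575.2, -124.3, 326.6]
ee_rot: [-0.422, 0.906, 0.0, -0.0]
contact_force: [-0.7, -0.4, -0.5]
gripper_width: 15.2
grasp_force: 59.4
```

```bash
python3 -c "
from h import *
st()
p=get_image('top'); save(p,'ins1.png',(290,140,400,230),6)"
```

```text
t 13.75 grasp console [  6.45  49.15 171.85] F console [-0.74  0.28 -0.53] M [ 0.03 -0.02  0.03] w 15.2 gf 59.4 tilt [-0.  0. -1.]
```

View pics/ins1.png

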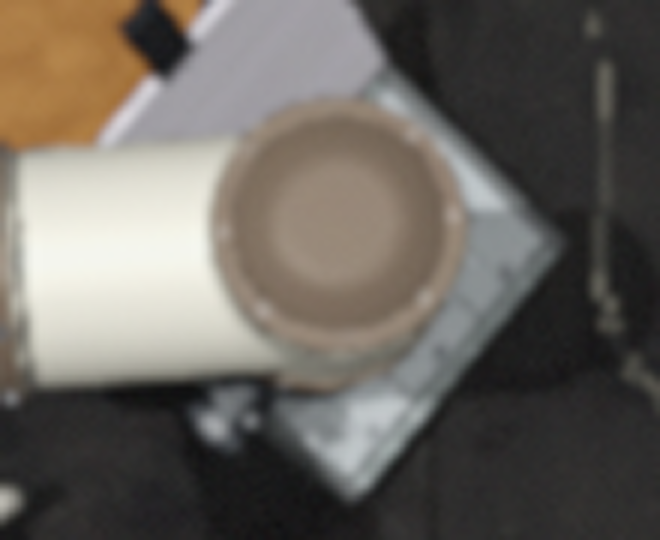

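The +y slot lets the blade slide freely to about 34 mm with no drag, so it is slack. The picture shows the lid still open, with the hand hiding the slot. I withdraw and try the middle slot.

Request:
carry_out(slide=[[0, 0, -0.02], [0, 0, -0.045], [0, -0.002, -0.048], [0, -0.028, -0.048], [0, -0.05, -0.048], [0, -0.05, -0.046], [0, -0.05, -0.034], [0, -0.05, -0.022]], roll=[0, 0, 0, 0, 0, 0, 0, 0], claw=[0.008, 0.008, 0.008, 0.008, 0.008, 0.008, 0.008, 0.008])

```text
clock: 14.8
position: [612.8, -156.1, 347.3]
ee_rot: [-0.423, 0.906, 0.001, -0.001]
contact_force: [-0.3, -0.2, -0.7]
gripper_width: 15.1
grasp_force: 59.4
```

```bash
python3 -c "
from h import *
st()"
```

```text
t 14.80 grasp console [  6.46   0.14 192.61] F console [-0.34  0.16 -0.75] M [0.05 0.05 0.03] w 15.1 gf 59.4 tilt [-0.  0. -1.]
```

Request:
carry_out(slide=[[0, 0, 0.001], [0, 0, 0.003], [0, 0, 0.005]], roll=[0, 0, 0], claw=[0.008, 0.008, 0.008])

```text
clock: 15.18
position: [613.4, -156.4, 344.0]
ee_rot: [-0.423, 0.906, -0.0, 0.0]
contact_force: [-0.2, -1.3, -1.3]
gripper_width: 15.8
grasp_force: 59.4
```

```bash
python3 -c "
from h import *
st()"
```

```text
t 15.18 grasp console [  6.78  -0.83 189.29] F console [-1.08 -0.69 -1.27] M [0.   0.   0.03] w 15.8 gf 59.4 tilt [ 0.  0. -1.]
```

Request:
carry_out(slide=[[0, 0, 0.001], [0, 0, 0.003], [0, 0, 0.004]], roll=[0, 0, 0], claw=[0.008, 0.008, 0.008])

```text
clock: 15.55
position: [613.4, -156.5, 339.6]
ee_rot: [-0.422, 0.906, 0.0, -0.0]
contact_force: [-0.9, -0.2, -1.2]
gripper_width: 15.0
grasp_force: 59.4
```

```bash
python3 -c "
from h import *
st()"
```

```text
t 15.55 grasp console [  6.63  -0.84 184.92] F console [-0.74  0.54 -1.23] M [0.03 0.02 0.  ] w 15.0 gf 59.4 tilt [-0.  0. -1.]
```

Request:
carry_out(slide=[[0, 0, 0.001], [0, 0, 0.003], [0, 0, 0.004]], roll=[0, 0, 0], claw=[0.008, 0.008, 0.008])

```text
clock: 15.92
position: [613.4, -156.5, 335.5]
ee_rot: [-0.422, 0.906, 0.0, -0.0]
contact_force: [-0.5, 0.0, -0.7]
gripper_width: 15.5
grasp_force: 59.5
```

```bash
python3 -c "
from h import *
st()"
```

```text
t 15.93 grasp console [  6.56  -0.72 180.82] F console [-0.28  0.38 -0.74] M [ 0.08  0.2  -0.04] w 15.5 gf 59.5 tilt [-0.  0. -1.]
```

Request:
carry_out(slide=[[0, 0, 0.001], [0, 0, 0.003], [0, 0, 0.004]], roll=[0, 0, 0], claw=[0.008, 0.008, 0.008])

```text
clock: 16.3
position: [613.2, -156.4, 331.6]
ee_rot: [-0.422, 0.906, 0.0, -0.001]
contact_force: [-2.3, 1.0, 1.3]
gripper_width: 14.9
grasp_force: 59.7
```

```bash
python3 -c "
from h import *
st()"
```

```text
t 16.30 grasp console [  6.42  -0.35 176.87] F console [-0.72  2.38  1.26] M [0.56 0.86 0.08] w 14.9 gf 59.7 tilt [-0.  0. -1.]
```

Request:
carry_out(slide=[[0, 0, 0.001], [0, 0, 0.002], [0, 0, 0.003]], roll=[0, 0, 0], claw=[0.008, 0.008, 0.008])

```text
clock: 16.68
position: [613.0, -156.3, 328.7]
ee_rot: [-0.422, 0.906, 0.001, -0.001]
contact_force: [-5.3, 3.1, 4.6]
gripper_width: 15.4
grasp_force: 60.0
```

```bash
python3 -c "
from h import *
st()"
```

```text
t 16.68 grasp console [  6.35  -0.2  174.04] F console [-1.1   6.02  4.6 ] M [1.02 1.79 0.01] w 15.4 gf 60.0 tilt [-0.  0. -1.]
```

Request:
carry_out(slide=[[0, 0, 0.001], [0, 0, 0.002], [0, 0, 0.002]], roll=[0, 0, 0], claw=[0.008, 0.008, 0.008])

```text
clock: 17.05
position: [613.0, -156.3, 327.3]
ee_rot: [-0.423, 0.906, 0.0, -0.001]
contact_force: [-5.7, 2.8, 6.3]
gripper_width: 15.4
grasp_force: 60.3
```

```bash
python3 -c "
from h import *
st()"
```

```text
t 17.05 grasp console [  6.31  -0.22 172.59] F console [-1.53  6.15  6.3 ] M [1.19 2.04 0.1 ] w 15.4 gf 60.3 tilt [-0.  0. -1.]
```

Request:
carry_out(slide=[[0, 0, 0.001], [0, 0, 0.002], [0, 0, 0.002]], roll=[0, 0, 0], claw=[0.008, 0.008, 0.008])

```text
clock: 17.42
position: [612.9, -156.3, 326.2]
ee_rot: [-0.423, 0.906, 0.0, -0.001]
contact_force: [-6.0, 4.0, 9.1]
gripper_width: 15.5
grasp_force: 60.8
```

```bash
python3 -c "
from h import *
st()"
```

```text
t 17.43 grasp console [  6.25  -0.24 171.48] F console [-0.83  7.23  9.13] M [1.4  2.44 0.04] w 15.5 gf 60.8 tilt [-0. -0. -1.]
```

Request:
carry_out(slide=[[0, 0, -0.002], [0, 0, -0.003], [0, 0, -0.003]], roll=[0, 0, 0], claw=[0.008, 0.008, 0.008])

```text
clock: 17.8
position: [613.1, -156.4, 326.5]
ee_rot: [-0.422, 0.906, 0.001, -0.001]
contact_force: [-2.7, 2.5, -2.1]
gripper_width: 15.1
grasp_force: 59.2
```

```bash
python3 -c "
from h import *
st()"
```

```text
t 17.80 grasp console [  6.3   -0.17 171.82] F console [ 0.22  3.67 -2.07] M [0.87 1.44 0.04] w 15.1 gf 59.2 tilt [-0.  0. -1.]
```

Request:
carry_out(slide=[[0, 0, -0.002], [0, 0, -0.004], [0, 0, -0.004]], roll=[0, 0, 0], claw=[0.008, 0.008, 0.008])

```text
clock: 18.18
position: [613.4, -156.5, 332.2]
ee_rot: [-0.422, 0.906, -0.0, -0.0]
contact_force: [-4.8, 1.4, -1.6]
gripper_width: 15.3
grasp_force: 59.3
```

```bash
python3 -c "
from h import *
st()"
```

```text
t 18.18 grasp console [  6.63  -0.81 177.47] F console [-2.04  4.54 -1.58] M [0.84 1.68 0.03] w 15.3 gf 59.3 tilt [-0. -0. -1.]
```

Request:
carry_out(slide=[[0, 0, -0.01], [0, 0, -0.035], [0, -0.001, -0.044], [0, -0.028, -0.044], [0, -0.05, -0.044], [0, -0.05, -0.042], [0, -0.05, -0.03], [0, -0.05, -0.022]], roll=[0, 0, 0, 0, 0, 0, 0, 0], claw=[0.008, 0.008, 0.008, 0.008, 0.008, 0.008, 0.008, 0.008])

```text
clock: 19.18
position: [651.3, -188.3, 352.9]
ee_rot: [-0.423, 0.906, 0.0, -0.0]
contact_force: [-0.4, 0.2, -0.9]
gripper_width: 15.4
grasp_force: 59.7
```

```bash
python3 -c "
from h import *
st()"
```

```text
t 19.18 grasp console [  6.88 -50.14 198.17] F console [-0.12  0.4  -0.88] M [-0.    0.01 -0.01] w 15.4 gf 59.7 tilt [-0.  0. -1.]
```

Request:
carry_out(slide=[[0, -0.0005, 0.003], [0, -0.0005, 0.006], [0, -0.0005, 0.009], [0, -0.0005, 0.011]], roll=[0, 0, 0, 0], claw=[0.008, 0.008, 0.008, 0.008])

```text
clock: 19.68
position: [652.1, -188.9, 342.6]
ee_rot: [-0.422, 0.906, -0.0, 0.0]
contact_force: [-0.8, -0.8, -0.4]
gripper_width: 15.4
grasp_force: 59.7
```

```bash
python3 -c "
from h import *
st()"
```

```text
t 19.68 grasp console [  6.94 -51.38 187.94] F console [-1.09  0.07 -0.45] M [-0.03  0.05 -0.02] w 15.4 gf 59.7 tilt [ 0.  0. -1.]
```

Request:
carry_out(slide=[[0, 0, 0.001], [0, 0, 0.003], [0, 0, 0.003]], roll=[0, 0, 0], claw=[0.008, 0.008, 0.008])

```text
clock: 20.05
position: [652.1, -188.9, 339.5]
ee_rot: [-0.422, 0.906, 0.0, -0.0]
contact_force: [0.8, 0.1, -0.7]
gripper_width: 15.4
grasp_force: 59.7
```

```bash
python3 -c "
from h import *
st()"
```

```text
t 20.05 grasp console [  6.89 -51.31 184.83] F console [ 0.61 -0.57 -0.74] M [0.01 0.03 0.02] w 15.4 gf 59.7 tilt [-0.  0. -1.]
```

Request:
carry_out(slide=[[0, 0, 0.001], [0, 0, 0.003], [0, 0, 0.004]], roll=[0, 0, 0], claw=[0.008, 0.008, 0.008])

```text
clock: 20.42
position: [652.0, -188.8, 335.6]
ee_rot: [-0.422, 0.906, 0.0, -0.0]
contact_force: [-1.6, 1.3, 0.6]
gripper_width: 15.3
grasp_force: 59.8
```

```bash
python3 -c "
from h import *
st()"
```

```text
t 20.43 grasp console [  6.8  -51.01 180.85] F console [-0.03  2.03  0.57] M [0.32 0.46 0.02] w 15.3 gf 59.8 tilt [-0.  0. -1.]
```

Request:
carry_out(slide=[[0, 0, 0.001], [0, 0, 0.002], [0, 0, 0.003]], roll=[0, 0, 0], claw=[0.008, 0.008, 0.008])

```text
clock: 20.8
position: [651.8, -188.8, 332.8]
ee_rot: [-0.422, 0.906, 0.0, -0.001]
contact_force: [-2.4, 1.7, 3.5]
gripper_width: 15.3
grasp_force: 60.1
```

```bash
python3 -c "
from h import *
st()"
```

```text
t 20.80 grasp console [  6.67 -50.81 178.07] F console [-0.25  2.93  3.51] M [0.78 1.24 0.02] w 15.3 gf 60.1 tilt [-0.  0. -1.]
```

Request:
carry_out(slide=[[0, 0, 0.001], [0, 0, 0.002], [0, 0, 0.003]], roll=[0, 0, 0], claw=[0.008, 0.008, 0.008])

```text
clock: 21.18
position: [652.0, -188.9, 329.7]
ee_rot: [-0.422, 0.906, 0.0, -0.0]
contact_force: [-4.0, 2.1, 2.8]
gripper_width: 15.3
grasp_force: 60.2
```

```bash
python3 -c "
from h import *
st()"
```

```text
t 21.18 grasp console [  6.73 -51.12 174.99] F console [-0.99  4.42  2.75] M [0.89 1.46 0.04] w 15.3 gf 60.2 tilt [-0.  0. -1.]
```

Request:
carry_out(slide=[[0, 0, 0.001], [0, 0, 0.002], [0, 0, 0.002]], roll=[0, 0, 0], claw=[0.008, 0.008, 0.008])

```text
clock: 21.55
position: [652.1, -188.9, 327.4]
ee_rot: [-0.422, 0.906, 0.0, -0.0]
contact_force: [-4.3, 2.5, 2.9]
gripper_width: 15.4
grasp_force: 60.1
```

```bash
python3 -c "
from h import *
st()"
```

```text
t 21.55 grasp console [  6.85 -51.2  172.74] F console [-0.84  4.88  2.9 ] M [0.97 1.5  0.03] w 15.4 gf 60.1 tilt [-0.  0. -1.]
```

Forces plateau here (about 3 N drag and 4.9 N pad push, with the blade following fully), while in the middle slot they climbed. So the -y slot is the sound one. The blade now has to turn in the grip to the slot's lean, so I move the hand to the front in small steps.

Request:
carry_out(slide=[[0.003, 0, 0], [0.006, 0, 0], [0.009, 0, 0.001], [0.009, 0, 0.001]], roll=[0, 0, 0, 0], claw=[0.008, 0.008, 0.008, 0.008])

```text
clock: 22.05
position: [646.7, -195.3, 327.0]
ee_rot: [-0.422, 0.906, 0.0, 0.001]
contact_force: [-2.2, 6.2, 2.0]
gripper_width: 15.0
grasp_force: 60.0
```

```bash
python3 -c "
from h import *
st()"
```

```text
t 22.05 grasp console [ -1.08 -51.5  172.28] F console [3.26 5.67 1.95] M [2.49 0.64 0.06] w 15.0 gf 60.0 tilt [ 0.  0. -1.]
```

Request:
carry_out(slide=[[0.003, 0, 0.0], [0.006, 0, 0.001], [0.009, 0, 0.001], [0.009, 0, 0.001]], roll=[0, 0, 0, 0], claw=[0.008, 0.008, 0.008, 0.008])

```text
clock: 22.55
position: [641.5, -201.9, 326.9]
ee_rot: [-0.423, 0.906, -0.001, 0.003]
contact_force: [-0.5, 7.8, 3.5]
gripper_width: 15.0
grasp_force: 60.1
```

```bash
python3 -c "
from h import *
st()"
```

```text
t 22.55 grasp console [ -9.04 -52.21 172.23] F console [5.63 5.41 3.5 ] M [2.94 0.2  0.1 ] w 15.0 gf 60.1 tilt [ 0.01  0.   -1.  ]
```

Request:
carry_out(slide=[[0.004, 0, 0.001], [0.008, 0.0005, 0.002], [0.013, 0.0005, 0.003], [0.017, 0.0005, 0.004], [0.017, 0.0005, 0.004]], roll=[0, 0, 0, 0, 0], claw=[0.008, 0.008, 0.008, 0.008, 0.008])

```text
clock: 23.18
position: [630.3, -215.1, 323.6]
ee_rot: [-0.423, 0.906, -0.001, 0.003]
contact_force: [-1.8, 5.6, 4.6]
gripper_width: 15.2
grasp_force: 60.4
```

```bash
python3 -c "
from h import *
st()"
```

```text
t 23.18 grasp console [-26.49 -52.33 168.93] F console [3.11 5.02 4.59] M [2.57 0.27 0.18] w 15.2 gf 60.4 tilt [ 0.01  0.   -1.  ]
```

Request:
carry_out(slide=[[0.004, 0, 0.002], [0.009, 0, 0.004], [0.013, 0.0005, 0.006], [0.017, 0.0005, 0.008], [0.017, 0.0005, 0.008]], roll=[0, 0, 0, 0, 0], claw=[0.008, 0.008, 0.008, 0.008, 0.008])

```text
clock: 23.8
position: [618.8, -228.4, 315.9]
ee_rot: [-0.423, 0.906, -0.002, 0.002]
contact_force: [-1.1, 4.1, 5.2]
gripper_width: 15.4
grasp_force: 60.3
```

```bash
python3 -c "
from h import *
st()
p=get_image('side'); save(p,'tilt.png',(230,90,380,210),5)
# handle axis from visible brown points
w=cloud(p); d=w-CO; c,s=np.cos(PSI),np.sin(PSI); X=c*d[...,0]+s*d[...,1];Y=-s*d[...,0]+c*d[...,1];Z=w[...,2]
im=p['img'].astype(int); m=(abs(X+40)<60)&(abs(Y+50)<25)&(Z>100)&(Z<220)&(im[...,0]-im[...,2]>25)
print(m.sum()); 
if m.sum()>20:
    P=np.c_[X[m],Z[m]]; q=P-P.mean(0); u,S,V=np.linalg.svd(q,full_matrices=False); v=V[0]*np.sign(V[0][1]); print('c',P.mean(0),'dir',v,'lean',np.arctan2(-v[0],v[1]),'Zrange',P[:,1].min(),P[:,1].max())
"
```

```text
t 23.80 grasp console [-44.31 -52.27 161.2 ] F console [2.48 3.49 5.2 ] M [1.86 0.54 0.2 ] w 15.4 gf 60.3 tilt [ 0.01 -0.   -1.  ]
156
c [-26.48 149.53] dir [-0.24  0.97] lean 0.2427934522575564 Zrange 119.75393314175244 193.48224446269154
```

View pics/tilt.png

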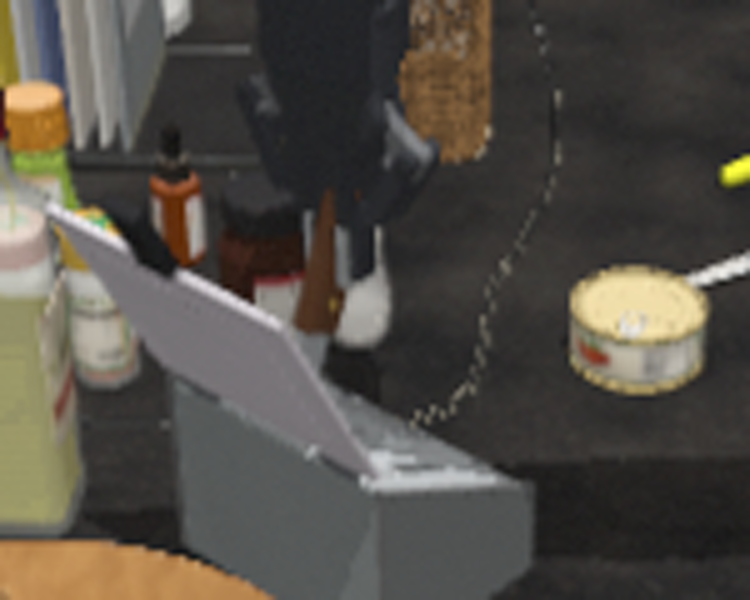

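```bash
python3 -c "
from h import *
p=get_image('side'); K=p['mtx'];M=p['world_from_camera']; c,s=np.cos(PSI),np.sin(PSI)
def onplane(u,v,Y):
    r=M[:3,:3]@np.array([(u-K[0,2])/K[0,0],-(v-K[1,2])/K[1,1],-1]); o=M[:3,3]-CO
    f=lambda a:np.array([c*a[0]+s*a[1],-s*a[0]+c*a[1],a[2]])
    o,r=f(o),f(r); t=(Y-o[1])/r[1]; return (o+t*r)[[0,2]]
im=p['img'].astype(int); b=(im[...,0]-im[...,2]>25)
P=[]
for v in range(128,157):
    us=[u for u in range(284,302) if b[v,u]]
    if us: P.append(onplane(min(us)-.5,v,-43)); 
P=np.array(P); print(P[::3]); k=np.polyfit(P[:,1],P[:,0],1); print('back edge lean',np.arctan(-k[0]))
for u,v in((322/5+230,335/5+90),(300/5+230,335/5+90)): print('handle bottom',onplane(u,v,-43))
"
```

```text
[[-26.13274509 200.12642132]
 [-22.15780527 192.9692758 ]
 [-18.16768214 185.78479173]
 [-17.7342123  177.11667426]
 [-13.70873215 169.85336172]
 [  0.95823767 167.04722292]
 [ 15.43042741 164.27835017]
 [ -5.11217585 146.33394674]
 [ -1.01914314 138.9331843 ]
 [ -7.72603233 126.61616868]]
back edge lean 0.3115160077940707
handle bottom [-21.93244596 117.02611744]
handle bottom [ -5.74214278 124.38324493]
```

The picture shows the handle leaning to the front, bottom corners at crop (300,335) and (338,332), and the lid untouched. The lean is about right, so I slide in along the slot.

Request:
carry_out(slide=[[-0.001, 0.0005, 0.002], [-0.002, 0.001, 0.0045], [-0.003, 0.001, 0.007], [-0.004, 0.001, 0.009], [-0.004, 0.001, 0.009]], roll=[0, 0, 0, 0, 0], claw=[0.008, 0.008, 0.008, 0.008, 0.008])

```text
clock: 24.52
position: [620.7, -224.4, 306.7]
ee_rot: [-0.423, 0.906, -0.002, 0.002]
contact_force: [-0.9, 5.8, 5.2]
gripper_width: 15.0
grasp_force: 60.3
```

```bash
python3 -c "
from h import *
st()"
```

```text
t 24.52 grasp console [-39.97 -51.13 152.02] F console [3.85 4.39 5.24] M [2.06 0.43 0.23] w 15.0 gf 60.3 tilt [ 0.01 -0.   -1.  ]
```

Request:
carry_out(slide=[[-0.001, 0, 0.002], [-0.0025, 0, 0.005], [-0.0035, 0, 0.008], [-0.005, 0, 0.011], [-0.005, 0, 0.011]], roll=[0, 0, 0, 0, 0], claw=[0.008, 0.008, 0.008, 0.008, 0.008])

```text
clock: 25.15
position: [624.1, -220.3, 295.4]
ee_rot: [-0.423, 0.906, -0.002, 0.003]
contact_force: [-0.7, 5.3, 4.0]
gripper_width: 15.4
grasp_force: 60.3
```

```bash
python3 -c "
from h import *
st()"
```

```text
t 25.15 grasp console [-34.6  -51.07 140.75] F console [3.64 3.97 4.02] M [2.15 0.24 0.13] w 15.4 gf 60.3 tilt [ 0.01 -0.   -1.  ]
```

Request:
carry_out(slide=[[-0.001, 0, 0.002], [-0.002, 0, 0.005], [-0.003, 0, 0.007], [-0.0045, 0, 0.009], [-0.0045, 0, 0.009]], roll=[0, 0, 0, 0, 0], claw=[0.008, 0.008, 0.008, 0.008, 0.008])

```text
clock: 25.78
position: [627.0, -217.0, 286.5]
ee_rot: [-0.423, 0.906, -0.002, 0.003]
contact_force: [-1.1, 4.2, 4.8]
gripper_width: 15.1
grasp_force: 60.4
```

```bash
python3 -c "
from h import *
st()"
```

```text
t 25.77 grasp console [-30.24 -51.08 131.81] F console [2.49 3.6  4.79] M [2.05 0.28 0.1 ] w 15.1 gf 60.4 tilt [ 0.01 -0.   -1.  ]
```

Request:
carry_out(slide=[[-0.0005, 0, 0.001], [-0.001, 0, 0.002], [-0.001, 0, 0.002]], roll=[0, 0, 0], claw=[0.008, 0.008, 0.008])

```text
clock: 26.15
position: [627.6, -216.3, 284.7]
ee_rot: [-0.423, 0.906, -0.002, 0.003]
contact_force: [-1.5, 4.9, 4.4]
gripper_width: 15.0
grasp_force: 60.3
```

```bash
python3 -c "
from h import *
st()"
```

```text
t 26.15 grasp console [-29.32 -51.07 129.97] F console [2.76 4.35 4.38] M [2.13 0.47 0.12] w 15.0 gf 60.3 tilt [ 0.01 -0.   -1.  ]
```

Request:
carry_out(slide=[[-0.0005, 0, 0.001], [-0.001, 0, 0.002], [-0.001, 0, 0.0025]], roll=[0, 0, 0], claw=[0.008, 0.008, 0.008])

```text
clock: 26.52
position: [628.2, -215.6, 282.9]
ee_rot: [-0.423, 0.906, -0.002, 0.002]
contact_force: [-3.3, 5.0, 9.6]
gripper_width: 15.4
grasp_force: 60.7
```

```bash
python3 -c "
from h import *
st()"
```

```text
t 26.52 grasp console [-28.54 -51.17 128.22] F console [1.64 5.77 9.58] M [2.22 0.95 0.13] w 15.4 gf 60.7 tilt [ 0.01 -0.   -1.  ]
```

Request:
carry_out(slide=[[-0.0005, 0, 0.001], [-0.001, 0, 0.002], [-0.001, 0, 0.002]], roll=[0, 0, 0], claw=[0.008, 0.008, 0.008])

```text
clock: 26.9
position: [628.4, -215.4, 282.7]
ee_rot: [-0.423, 0.906, -0.002, 0.002]
contact_force: [-6.5, 4.6, 15.2]
gripper_width: 15.5
grasp_force: 61.7
```

```bash
python3 -c "
from h import *
st()"
```

```text
t 26.90 grasp console [-28.38 -51.27 128.04] F console [-0.74  7.93 15.21] M [2.03 1.76 0.27] w 15.5 gf 61.7 tilt [ 0.01 -0.   -1.  ]
```

The handle has met the deck: the force rose and motion stopped at z = 128. I relax, release and retreat upward.

Request:
carry_out(slide=[[0.0005, 0, -0.002], [0.001, 0, -0.003], [0.001, 0, -0.003], [0.001, 0, -0.003], [0.001, 0, -0.003], [0.001, 0, -0.02], [0.001, 0, -0.06], [0.001, 0, -0.11]], roll=[0, 0, 0, 0, 0, 0, 0, 0], claw=[0.008, 0.05, 0.06, 0.06, 0.06, 0.06, 0.06, 0.06])

```text
clock: 27.9
position: [627.1, -215.6, 389.7]
ee_rot: [-0.423, 0.906, 0.0, -0.001]
contact_force: [0.3, 0.3, -0.4]
gripper_width: 59.7
grasp_force: 0.0
```

Request:
carry_out(slide=[[0.04, 0, -0.03], [0.09, 0, -0.05], [0.14, 0, -0.06], [0.18, 0, -0.06], [0.18, 0, -0.06]], roll=[0, 0, 0, 0, 0], claw=[0.06, 0.06, 0.06, 0.06, 0.06])

```text
clock: 28.52
position: [509.4, -355.2, 450.2]
ee_rot: [-0.421, 0.907, -0.001, 0.001]
contact_force: [-0.1, 0.3, 0.4]
gripper_width: 60.1
grasp_force: 0.0
```

```bash
python3 -c "
from h import *
st()
s=get_image('side'); t=get_image('top')
a=cv2.resize(s['img'][100:290,210:440],None,fx=2,fy=2,interpolation=cv2.INTER_CUBIC)
b=cv2.resize(t['img'][140:265,250:450],None,fx=1.7,fy=3.04*.56,interpolation=cv2.INTER_CUBIC)
H=max(a.shape[0],b.shape[0]); f=lambda x:np.vstack([x,np.zeros((H-x.shape[0],x.shape[1],3),np.uint8)])
cv2.imwrite('pics/final.png',np.hstack([f(a),f(b)])[:,:800,::-1])
w=cloud(s); d=w-CO; c,sn=np.cos(PSI),np.sin(PSI); X=c*d[...,0]+sn*d[...,1];Y=-sn*d[...,0]+c*d[...,1];Z=w[...,2]
im=s['img'].astype(int); m=(abs(X+25)<45)&(abs(Y+50)<25)&(Z>85)&(Z<190)&(im[...,0]-im[...,2]>20)
P=np.c_[X[m],Z[m]]; q=P-P.mean(0); u,S,V=np.linalg.svd(q,full_matrices=False); v=V[0]*np.sign(V[0][1])
L=P@np.array([-np.sin(.45),np.cos(.45)])-85.5*np.cos(.45)
print(m.sum(),'lean',np.arctan2(-v[0],v[1]),'height above deck',np.percentile(L,[1,99]))
for n in ('mug','tin','shaker'):
    print(n,[(np.array(r['at']),round(r['conf'],2)) for r in place_of(s,n)][:2],[(np.array(r['at']),round(r['conf'],2)) for r in place_of(t,n)][:2])
"
```

```text
t 28.52 grasp console [-212.15  -50.44  295.5 ] F console [0.19 0.26 0.39] M [-0.    0.03  0.02] w 60.1 gf 0.0 tilt [ 0. -0. -1.]
200 lean 0.3163131813763284 height above deck [17.9  81.62]
mug [(array([341. , 262.9]), 0.73)] [(array([278. , 226.2]), 0.9)]
tin [(array([358.2, 166.2]), 0.6)] [(array([422.8, 246.9]), 0.9), (array([339.5, 202.9]), 0.5)]
shaker [(array([298.3, 155.5]), 0.78)] [(array([337.8, 200.4]), 0.31)]
```

View pics/final.png

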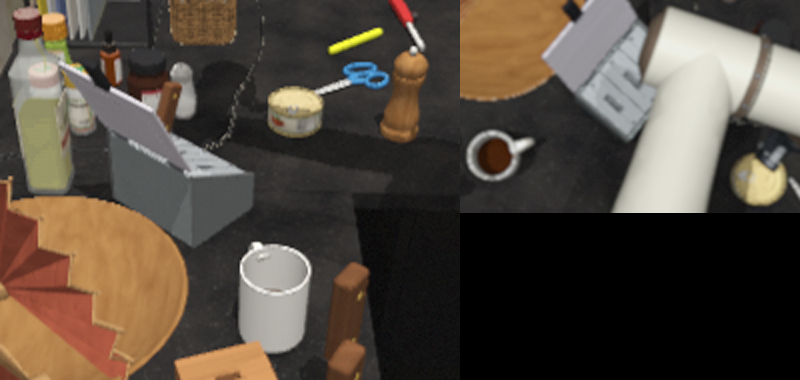

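The final picture shows the blade's handle at crop (170,105) leaning out of the -y slot, with its top about 82 mm above the deck, so it is seated to within about 2 mm. The lid is open, the mug, tin and shaker are in place, and the arm is clear.

```bash
python3 -c "
from bench import *
print(job_done())"
```

```text
the job is handed in; nothing more can be done
None
```

The job is handed in: the lid stands open, and the blade sits let go in the -y slot, the one that gripped with a steady drag of about 3–5 N, its handle within about 2 mm of the deck. The +y slot let the blade slide freely. In the middle slot the force kept climbing (to about 9 N), so I took that as the seized one. The mug, tin and shaker look unmoved; it took about 29 s of the 69 s.

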